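# Sort the bench leftovers into their trays

### The job

Clear the leftovers off the bench top into the trays (leave what lies in the side troughs): both wooden offcuts into the plywood tray, both bottle caps into the yellow tray and the eraser into the blue tray. Set each one flat on the floor of its tray, the same way up as it lies now and not on top of another or on the rim, and leave the pliers and the black screwdriver where they are.

Things in the scene. Friction and masses are not known exactly. Their poses are not given: they have to be found in the camera images.
- block_beech: the larger, redder-brown wooden offcut, 32 x 52 x 30 mm (x, y, z), about 30 g. Origin: centre of its underside; y along its length, z up. Starts lying on the bench.
- block_pine: the smaller, pale wooden offcut, 26 x 44 x 22 mm (x, y, z), about 20 g. Origin: centre of its underside; y along its length, z up. Starts lying on the bench.
- cap_red: red plastic screw cap of a bottle, 31 mm across, 12 mm high, about 15 g. It lies with its open side up. Origin: centre of its underside, z up. Starts lying on the bench.
- cap_green: green plastic screw cap of a bottle, 31 mm across, 12 mm high, about 15 g. It lies with its open side up. Origin: centre of its underside, z up. Starts lying on the bench.
- eraser: white eraser in a blue sleeve, 18 x 42 x 11 mm (x, y, z), about 20 g. Origin: centre of its underside; y along its length, z up. Starts lying on the bench.
- tray_wood: Pale plywood tray, low, open, fixed to the bench: 116 x 170 mm outside (its x, y), 24 mm high, walls 4 mm thick, inner floor 108 x 162 mm lying 4 mm above the bench. A small white paper card sits in a steel holder on the middle of its -x long side. Origin: centre of its underside, at bench height; y runs along its length, z up. For the wooden offcuts.
- tray_yellow: Yellow plastic tray, low, open, fixed to the bench: 116 x 170 mm outside (its x, y), 24 mm high, walls 4 mm thick, inner floor 108 x 162 mm lying 4 mm above the bench. A small white paper card sits in a steel holder on the middle of its -x long side. Origin: centre of its underside, at bench height; y runs along its length, z up. For the bottle caps.
- tray_blue: Blue plastic tray, low, open, fixed to the bench: 116 x 170 mm outside (its x, y), 24 mm high, walls 4 mm thick, inner floor 108 x 162 mm lying 4 mm above the bench. A small white paper card sits in a steel holder on the middle of its -x long side. Origin: centre of its underside, at bench height; y runs along its length, z up. For the eraser.
- pliers: pliers with red handles, 56 x 171 x 12 mm (x, y, z), lying on the bench on the robot's side of the work; must stay there. Origin: middle of the underside, y along the length.
- screwdriver_black: screwdriver with black handle, 22 x 160 x 23 mm (x, y, z), lying on the bench beyond the trays; must stay there. Origin: middle of the underside, y along the length.

How it is judged:
By the outcome, as a careful person would: the job done as asked, in the order asked, and still so for the second after the job is handed in, with the robot touching nothing.
It also fails if it takes over 112 s, if anything falls off the work surface, if the arm or the gripper's body presses on something with over 40 N, if the wrist force passes 120 N, or if a joint passes its speed limit or range.

### The arm

A 6-joint arm with a two-finger parallel gripper is mounted at the origin on a cart in front of the work surface, level with it; the furniture and walls round the work are solid. World frame = base frame: x ahead of the robot, y to its left, z up, the work surface at z = 0. Lengths are in mm, angles in degrees, forces in N, time in s.
With the tool pointing down it reaches from about 350 to 875 mm from the base axis. Payload 4.2 kg.
Tool frame: the origin (TCP) lies between the finger pads; the fingertips stand 11 mm ahead of it and the grasp point (between the pads) lies 8 mm behind it; z points along the fingers, y is the direction in which the jaws open and shut (so a half turn about z gives the same grasp; the last joint's range is limited). The gripper opens to 87 mm and grips with 3 to 60 N. Pads are 19 mm wide; open, the fingers measure 117 mm over their backs; the gripper's body (75 mm by 190 mm) begins 51 mm behind the grasp point.
Start: joints at [91.65, 22.042, 0.453, 0, -68.411, -14.817], TCP at [142.333, 608.556, 233.55] pointing down, gripper open.
Joint ranges: [-179.83, 179.83], [-69.29, 118.12], [-61.27, 80.66], [-181.25, 117.63], [-171.15, -9.14], [-177.46, 177.46]. Speed limits (degrees/s): [159.86, 159.86, 180, 180, 180, 180].

### API

Orientations are given as [roll, pitch, yaw] about the fixed x, y, z axes, in that order (R = Rz(yaw) Ry(pitch) Rx(roll)).
In Python, from plant import observe, eyes, manip, models gives the robot as it stands.
- The arm moves only by the shell command python3 -m jog 'ROWS' [FORCE]. ROWS is JSON, a list that holds one entry, the list of rows, each a list of 7 numbers: the shift along the world's x, y, z in cm, then the turn, a rotation vector about the world's x, y, z in degrees, then the opening in per cent of the stroke, from 0 (shut) to 100 (fully open). A call has 1 to 5 rows; each row is the pose to reach, as a shift and turn from the pose commanded when the call began; what a row does not reach only later rows make up. A row lasts 1/10 s, in which the tool goes at most 50 mm and 8.59 degrees, less where a joint would pass 70% of its speed; a pose out of reach is approached as far as the arm can. A call with a gripper value outside its range is refused whole. The fingers move at their own pace and stop on an object; FORCE is the grip in N (left out, the last holds). Time passes only in rows, so rows that repeat a pose let the fingers close. It gives the time, the measured TCP pose, the force and the opening at its end, in the units of the state.
- observe(): the state, without advancing time (a new reading comes with each control period).
- eyes.grab_frame(name): name is "scene" or "side" or "wrist"; returns the picture (400x640x3 uint8, red, green, blue); there is no depth.
- eyes.camera_model(name): a dict with "fovy" (degrees; the focal length in pixels is half the picture's height over the tangent of half this angle, whatever the lens; pixels are square), "cx", "cy" (the principal point, pixels), "position" and "attitude" of the camera in the world; the wrist camera has in their place "hand_eye" (4x4, takes a point from camera to tool coordinates, whose origin is the TCP and whose axes are the flange's). Camera axes: x right, y down, z forward; pixel columns grow to the right and rows downward; lengths in mm; the calibration is good to about 2 mm. A picture is of the moment at which its call begins: read the wrist's pose just before it. camera_model takes no time and is no camera call.
- manip.job_done(): hands the job in, once; it reports no verdict.
Trained networks look in the newest picture that a camera, given by its name, has taken for a name from the list of things; names that differ only in an ending like _2 or _b are one class to them, and where a whole thing is asked for, a point or a joint stands for the part that bears it (a point fixed in the world has none). Each returns a list of dicts, best first, with "confidence" (0 to 1); they miss things now and then, are a little off and sometimes report something else, mostly with a low value. They report only what shows in the picture. A call takes as long as a camera call.
- models.spot_in(camera, label): "position" ([column, row] in pixels, amid what is visible of it).
- models.masks_of(camera, label): "region" (400x640 bool, what is visible of it) and "position" ([column, row] in pixels, amid what is visible of it).
The state is a dict: "time_s": time; "joints": joint angles; "dq": joint speeds; "joint_efforts": joint torques, N m; "tool_pos": TCP position; "orientation": TCP orientation; "wrist_force": force on the tool from outside, world axes, zero at the start; "moment": the same for the moment, N m; "width": finger opening in mm.
Only numpy, scipy, OpenCV 4.12 (cv2) and the standard library are available. Lean on these libraries where they do the work, as an engineer would, in place of code of your own. Each camera call takes 0.05 s, during which the arm holds its last target. There are 200 camera calls.

## Working session

There is one attempt and no reset: what is moved stays moved. The work goes in short steps, Python scripts to look and compute and a shell command to move; the robot and the scene stay as the last step left them, time stands still between calls to the robot, and variables do not carry over. Pictures are saved under pics/ and viewed, about 12 in all and at most 16, crops included, and the job is handed in when it is done.

```bash
ls; mkdir -p pics; cat > h.py <<'E'
import numpy as np,cv2
from plant import observe,eyes,manip,models
from scipy.spatial.transform import Rotation as R
def save(cam,name):
    im=eyes.grab_frame(cam); cv2.imwrite('pics/'+name,im[:,:,::-1]); return im
def pose(cam,s=None):
    m=eyes.camera_model(cam); f=200/np.tan(np.radians(m['fovy']/2))
    if 'hand_eye' in m:
        s=s or observe(); T=np.eye(4); T[:3,:3]=R.from_euler('xyz',s['orientation'],degrees=True).as_matrix(); T[:3,3]=s['tool_pos']
        T=T@np.array(m['hand_eye']); return f,m['cx'],m['cy'],T[:3,:3],T[:3,3]
    a=np.array(m['attitude']); 
    Rm=a if a.shape==(3,3) else R.from_euler('xyz',a,degrees=True).as_matrix()
    return f,m['cx'],m['cy'],Rm,np.array(m['position'])
def ray(cam,px,z,s=None):
    f,cx,cy,Rm,p=pose(cam,s); d=Rm@np.array([(px[0]-cx)/f,(px[1]-cy)/f,1]); return p+d*(z-p[2])/d[2]
def proj(cam,P,s=None):
    f,cx,cy,Rm,p=pose(cam,s); q=Rm.T@(np.array(P)-p); return q[0]/q[2]*f+cx,q[1]/q[2]*f+cy
def footprint(cam,mask,z,s=None):
    c=max(cv2.findContours(mask.astype(np.uint8),0,2)[0],key=cv2.contourArea)[:,0]
    w=np.array([ray(cam,p,z,s)[:2] for p in c],np.float32)
    return cv2.minAreaRect(w)
E
python3 - <<'E'
from h import *
print(observe())
for c in ('scene','side','wrist'):
    print(c,eyes.camera_model(c)); save(c,c+'0.png')
E
```

```text
pics
{'time_s': 0.0, 'joints': array([ 9.16511940e+01,  2.20898506e+01,  3.78342930e-01, -2.85359484e-02,
       -6.84120107e+01, -1.48166748e+01]), 'dq': array([-0.09205261,  0.05798961,  0.02480627,  0.01008387,  0.06973037,
       -0.06041024]), 'joint_efforts': array([-2.22453828e-04, -3.90665424e+01,  1.87407714e+01,  4.22022477e+00,
        1.09404206e-02, -1.94297018e-04]), 'tool_pos': array([142.20290064, 607.99677379, 232.46054738]), 'orientation': array([ 1.79873807e+02, -5.95756632e-03, -1.31760021e+01]), 'wrist_force': array([ 0.30233377,  0.66426462, -0.22747761]), 'moment': array([-0.07799748, -0.04105589, -0.00417439]), 'width': 86.66041823219162}
scene {'fovy': 54.38058710581844, 'cx': 318.27596860040404, 'cy': 194.60488436388047, 'position': array([  88.23213426, -604.39564838,  620.04700246]), 'attitude': array([-125.81696806,   -1.08985519,  -36.02747972])}
side {'fovy': 47.4018808614976, 'cx': 313.96334646596813, 'cy': 199.39863694648022, 'position': array([  51.50106148, -890.19995099,  709.2402347 ]), 'attitude': array([-122.61247625,    0.13622921,  -29.42780166])}
wrist {'fovy': 61.223616349378645, 'cx': 315.1466265752322, 'cy': 198.59931710432676, 'hand_eye': array([[-1.47775958e-03, -9.56806765e-01, -2.90720882e-01,
         7.87146157e+01],
       [ 9.99998866e-01, -1.49795338e-03, -1.53088366e-04,
         7.13525485e-01],
       [-2.89010342e-04, -2.90720778e-01,  9.56807894e-01,
        -1.51612198e+02],
       [ 0.00000000e+00,  0.00000000e+00,  0.00000000e+00,
         1.00000000e+00]])}
```

View pics/scene0.png

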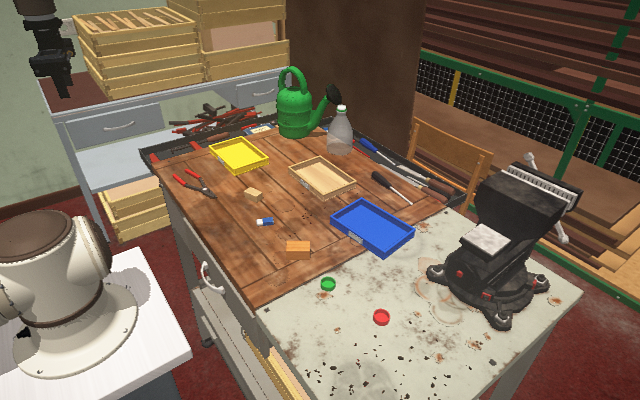

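View pics/side0.png

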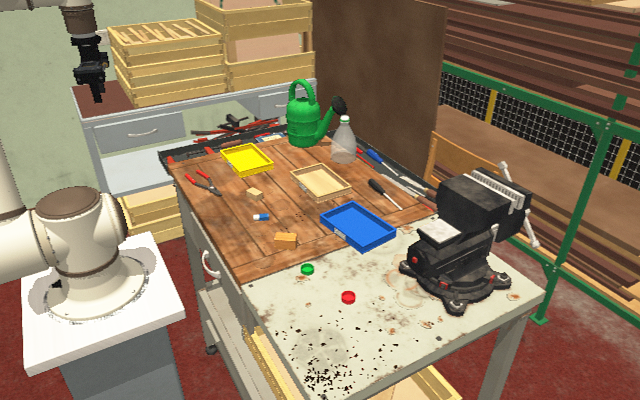

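Both views: red cap (381,317), green cap (328,284), beech (298,248), eraser (265,222), pine (254,194). Trays: yellow (238,155), plywood (322,177), blue (372,227). Pliers are on the left, the screwdriver and vise on the right.

```bash
python3 - <<'E'
from h import *
H=dict(block_beech=30,block_pine=22,cap_red=12,cap_green=12,eraser=11,tray_wood=24,tray_yellow=24,tray_blue=24,pliers=6,screwdriver_black=10)
for c in ('scene','side'):
  eyes.grab_frame(c)
  for k,h in H.items():
    r=models.masks_of(c,k)
    for d in r[:2]:
        z=h if 'tray' in k else h/2
        w=ray(c,d['position'],z); rc=footprint(c,d['region'],z)
        print(c,k,round(d['confidence'],2),np.round(d['position']),d['region'].sum(),w[:2].round(),np.round(rc[0]),np.round(rc[1]),round(rc[2],1))
print(observe()['time_s'])
E
```

```text
scene block_beech 0.85 [300. 250.] 441 [434. -79.] [430. -76.] [57. 52.] 55.1
scene block_pine 0.75 [254. 193.] 159 [457. 176.] [453. 170.] [40. 56.] 17.8
scene cap_red 0.52 [380. 316.] 230 [ 464. -305.] [ 464. -308.] [37. 30.] 45.6
scene cap_green 0.45 [330. 285.] 190 [ 433. -191.] [ 432. -186.] [40. 29.] 53.6
scene cap_green 0.17 [254. 193.] 227 [460. 181.] [456. 179.] [51. 66.] 19.4
scene eraser 0.66 [264. 222.] 127 [421.  60.] [425.  62.] [30. 42.] 70.0
scene tray_yellow 0.78 [239. 155.] 1427 [507. 361.] [509. 367.] [130. 209.] 0.1
scene tray_blue 0.68 [376. 229.] 2850 [ 613. -132.] [ 614. -114.] [138. 183.] 8.0
scene pliers 0.65 [196. 186.] 365 [346. 307.] [346. 315.] [ 64. 184.] 2.7
scene screwdriver_black 0.55 [382. 179.] 156 [794.  37.] [791.  38.] [91. 30.] 76.7
side block_beech 0.89 [283. 240.] 380 [424. -67.] [427. -74.] [72. 56.] 60.4
side block_beech 0.64 [263. 216.] 81 [422.  50.] [417.  50.] [28. 38.] 60.4
side cap_red 0.69 [347. 296.] 161 [ 462. -303.] [ 462. -306.] [36. 28.] 57.7
side cap_green 0.52 [306. 272.] 142 [ 423. -191.] [ 428. -183.] [42. 30.] 60.4
side tray_wood 0.71 [320. 182.] 1513 [641. 120.] [639. 122.] [135. 202.] 0.3
side tray_yellow 0.69 [248. 163.] 1189 [501. 336.] [503. 368.] [131. 213.] 1.1
side tray_blue 0.64 [354. 227.] 2309 [ 601. -121.] [ 611. -115.] [138. 197.] 5.8
side pliers 0.56 [209. 188.] 255 [350. 285.] [345. 316.] [ 60. 179.] 6.9
side screwdriver_black 0.58 [374. 186.] 159 [785.  45.] [784.  26.] [122.  28.] 81.9
1.25
```

```bash
python3 -m jog '[[[2.1,-4.5,0,0,0,3,100],[4.2,-9,0,0,0,6,100],[6.3,-13.5,0,0,0,9,100],[8.4,-18,0,0,0,12,100],[10.0,-22.0,0,0,0,13,100]]]' 15
python3 -m jog '[[[10,-22,0,0,0,0,100],[10,-22,0,0,0,0,100],[10,-22,0,0,0,0,100],[10,-22,0,0,0,0,100],[10,-22,0,0,0,0,100]]]'
python3 -m jog '[[[9.3,-20.9,0,0,0,0,100],[9.3,-20.9,0,0,0,0,100],[9.3,-20.9,0,0,0,0,100],[9.3,-20.9,0,0,0,0,100],[9.3,-20.9,0,0,0,0,100]]]'
python3 - <<'E'
from h import *
s=observe(); print(s['time_s'],s['tool_pos'],s['orientation'],s['wrist_force']); save('wrist','w1.png')
H=dict(block_beech=30,block_pine=22,cap_red=12,cap_green=12,eraser=11)
for k,h in H.items():
    for d in models.masks_of('wrist',k)[:2]:
        rc=footprint('wrist',d['region'],h,s); w=ray('wrist',d['position'],h,s)
        print(k,round(d['confidence'],2),np.round(d['position']),w[:2].round(),np.round(rc[0],1),np.round(rc[1],1),round(rc[2],1))
E
```

```text
time_s: 1.75
tool_pos: [243.0, 386.3, 233.7]
orientation: [-180.0, -0.0, -0.1]
wrist_force: [0.9, -0.6, -0.1]
width: 87.3
time_s: 2.25
tool_pos: [342.6, 166.3, 234.0]
orientation: [-179.9, -0.1, -0.2]
wrist_force: [0.4, 0.8, -0.2]
width: 86.8
time_s: 2.75
tool_pos: [436.1, -43.3, 233.8]
orientation: [180.0, -0.0, -0.3]
wrist_force: [-0.5, 1.2, 0.1]
width: 87.0
2.75 [436.12166382 -43.28238493 233.80139571] [ 1.79984966e+02 -4.36220041e-02 -3.23629194e-01] [-0.5394094   1.18829717  0.06408542]
block_beech 0.86 [345. 177.] [431. -76.] [430.5 -75.1] [36.1 53. ] 54.2
block_beech 0.41 [  7. 134.] [479. 276.] [485.  273.1] [16.3 61.8] 74.5
block_pine 0.71 [122. 158.] [452. 166.] [451.9 166. ] [26.8 55.3] 19.2
cap_red 0.75 [555. 145.] [ 462. -308.] [ 461.6 -305.5] [37.3 29.6] 89.6
cap_green 0.98 [442. 174.] [ 430. -188.] [ 429.8 -184.2] [33.6 31.2] 89.6
eraser 0.94 [223. 179.] [425.  62.] [424.1  60.6] [20.8 43.6] 62.5
```

View pics/w1.png

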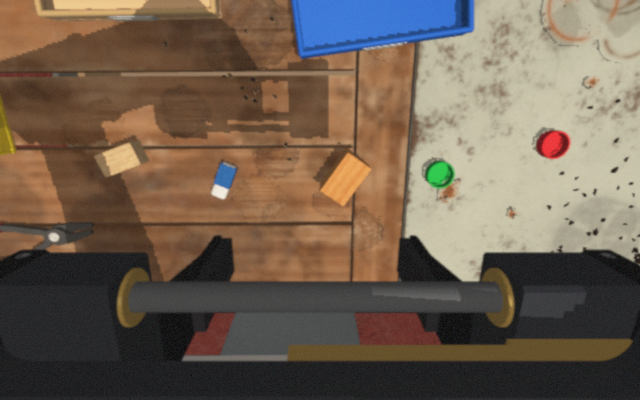

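Wrist view (cm-level agreement with the other cameras): pine (122,158), eraser (223,179), beech (345,177), green cap (442,174), red cap (553,145). I'll go to the beech block first.

```bash
python3 -m jog '[[[-0.5,-3.5,-4,0,0,-8,100],[-0.5,-3.5,-8,0,0,-16,100],[-0.5,-3.5,-12,0,0,-24,100],[-0.5,-3.5,-12,0,0,-32,100],[-0.5,-3.5,-12,0,0,-36,100]]]'
cat >> h.py <<'E'
def look(k,h,cam='wrist',name=None):
    s=observe(); im=eyes.grab_frame(cam)
    if name: cv2.imwrite('pics/'+name,im[:,:,::-1])
    print('TCP',s['tool_pos'].round(1),s['orientation'].round(1),s['time_s'])
    for d in models.masks_of(cam,k)[:1]:
        rc=footprint(cam,d['region'],h,s)
        print(k,round(d['confidence'],2),np.round(d['position']),'rect',np.round(rc[0],1),np.round(rc[1],1),round(rc[2],1),'shift cm',np.round((np.array(rc[0])-s['tool_pos'][:2])/10,2))
E
python3 - <<'E'
from h import *
look('block_beech',30,name='w2.png')
for p in [(295,135),(340,152),(345,155)]: print(ray('scene',p,0).round())
E
```

```text
time_s: 3.55
tool_pos: [429.4, -74.4, 112.4]
orientation: [179.9, 0.1, -36.2]
wrist_force: [0.3, -0.5, 0.7]
width: 87.1
TCP [429.4 -74.4 112.4] [ 1.799e+02  1.000e-01 -3.620e+01] 3.55
block_beech 0.86 [319. 202.] rect [430.4 -77.5] [32.2 58.1] 54.8 shift cm [ 0.11 -0.31]
[744. 413.   0.]
[798. 233.   0.]
[800. 209.   0.]
```

View pics/w2.png

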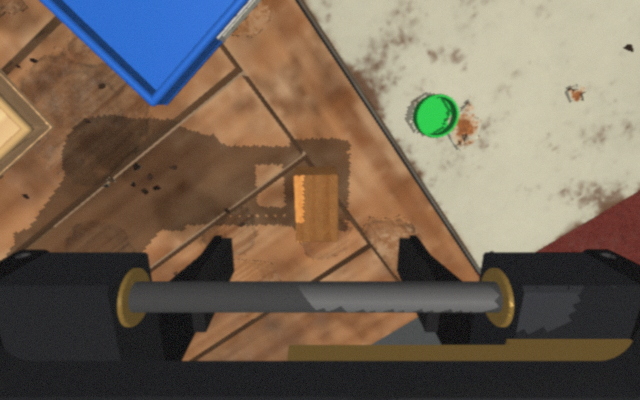

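Beech is centred between the fingers at (318,207) and aligned. Grasping.

```bash
python3 -m jog '[[[0.0,-0.1,-5,0,0,0,100],[0.0,-0.1,-8.5,0,0,0,100],[0.0,-0.1,-9.8,0,0,0,100],[0.0,-0.1,-9.8,0,0,0,100],[0.0,-0.1,-9.8,0,0,0,0]]]' 20
python3 -m jog '[[[0,0,0,0,0,0,0],[0,0,0,0,0,0,0],[0,0,0,0,0,0,0],[0,0,0,0,0,0,0],[0,0,0,0,0,0,0]]]' 20
python3 -m jog '[[[0,0,3,0,0,0,0],[0,0,7,0,0,0,0],[0,0,10,0,0,0,0],[3,3,13,0,0,8,0],[6,6,13,0,0,16,0]]]'
```

```text
time_s: 4.15
tool_pos: [431.1, -75.8, 16.2]
orientation: [-180.0, -0.1, -36.0]
wrist_force: [0.0, 0.3, 1.4]
width: 83.8
time_s: 4.65
tool_pos: [430.4, -76.5, 15.8]
orientation: [-180.0, -0.0, -36.2]
wrist_force: [-1.2, 0.1, 0.0]
width: 47.1
time_s: 5.15
tool_pos: [493.0, -16.0, 150.3]
orientation: [-179.7, -0.5, -19.9]
wrist_force: [1.8, -1.3, -0.4]
width: 7.1
```

The fingers close at about 75 mm/s and hadn't reached the block before the lift. Going back with a narrower opening and looking.

```bash
python3 -m jog '[[[-6,-6,-4,0,0,-8,80],[-6,-6,-4,0,0,-16,80],[-6,-6,-4,0,0,-16,80],[-6,-6,-4,0,0,-16,80],[-6,-6,-4,0,0,-16,80]]]' 20
python3 -m jog '[[[0,0,0,0,0,0,80],[0,0,0,0,0,0,80],[0,0,0,0,0,0,80],[0,0,0,0,0,0,80]]]' 20
python3 - <<'E'
from h import *
look('block_beech',30,name='w3.png')
E
```

```text
time_s: 5.65
tool_pos: [431.6, -76.3, 106.2]
orientation: [-179.9, -0.1, -36.1]
wrist_force: [1.1, -0.3, -0.5]
width: 39.1
time_s: 6.05
tool_pos: [430.6, -76.3, 105.6]
orientation: [-180.0, -0.0, -36.1]
wrist_force: [0.5, 0.3, 0.2]
width: 67.0
TCP [430.6 -76.3 105.6] [-180.    -0.   -36.1] 6.05
block_beech 0.55 [317. 210.] rect [430.8 -78.5] [32.7 58.5] 54.9 shift cm [ 0.02 -0.23]
```

Block untouched. Grasping with time to close.

```bash
python3 -m jog '[[[0,0,-5,0,0,0,80],[0,0,-8,0,0,0,80],[0,0,-9,0,0,0,80],[0,0,-9,0,0,0,0],[0,0,-9,0,0,0,0]]]' 20
python3 -m jog '[[[0,0,0,0,0,0,0],[0,0,0,0,0,0,0],[0,0,0,0,0,0,0],[0,0,0,0,0,0,0],[0,0,0,0,0,0,0]]]' 20
python3 -m jog '[[[0,0,0,0,0,0,0],[0,0,0,0,0,0,0],[0,0,2,0,0,0,0],[0,0,6,0,0,0,0],[0,0,10,0,0,0,0]]]'
```

```text
time_s: 6.65
tool_pos: [431.4, -76.3, 16.4]
orientation: [-179.9, -0.1, -36.1]
wrist_force: [0.0, 0.3, 0.8]
width: 60.3
time_s: 7.15
tool_pos: [430.7, -76.4, 16.2]
orientation: [-180.0, -0.0, -36.2]
wrist_force: [-0.7, 0.6, 6.8]
width: 32.1
time_s: 7.65
tool_pos: [429.5, -76.6, 116.1]
orientation: [179.9, 0.1, -36.2]
wrist_force: [1.9, -0.2, -0.7]
width: 31.5
```

```bash
python3 -m jog '[[[3.4,3.4,4,0,0,8,0],[6.8,6.8,6,0,0,16,0],[10.2,10.2,6,0,0,24,0],[13.6,13.6,6,0,0,32,0],[17,17,6,0,0,36.2,0]]]'
python3 -m jog '[[[2.5,0.5,0,0,0,0,0],[2.5,0.5,0,0,0,0,0],[2.5,0.5,0,0,0,0,0]]]'
python3 - <<'E'
from h import *
look('tray_wood',24,name='w4.png')
E
```

```text
time_s: 8.15
tool_pos: [596.2, 89.9, 175.9]
orientation: [-180.0, -0.0, 0.3]
wrist_force: [0.2, 0.1, -0.1]
width: 31.8
time_s: 8.45
tool_pos: [619.6, 93.3, 174.3]
orientation: [180.0, 0.1, 0.0]
wrist_force: [-0.6, -0.9, 0.0]
width: 32.1
TCP [619.6  93.3 174.3] [1.8e+02 1.0e-01 0.0e+00] 8.45
tray_wood 0.87 [266. 146.] rect [648.8 136.3] [119.6 173.1] 0.5 shift cm [2.93 4.29]
```

View pics/w4.png

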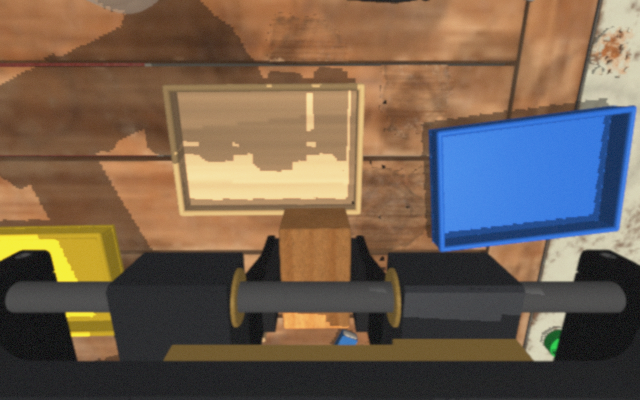

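Beech is held square at (315,250). Plywood tray rim corners are (164,86), (363,84), (358,213), (180,213); blue tray corners (430,127), (635,107), (618,230), (437,250).

```bash
python3 - <<'E'
from h import *
s=observe()
for q in ([(164,86),(363,84),(358,213),(180,213)],[(430,127),(635,107),(618,230),(437,250)]):
    w=np.array([ray('wrist',p,24,s)[:2] for p in q]); print(w.round().tolist(),w.mean(0).round(1))
print(s['tool_pos'])
E
```

```text
[[706.0, 221.0], [707.0, 52.0], [591.0, 52.0], [591.0, 221.0]] [648.8 136.1]
[[671.0, -9.0], [688.0, -184.0], [573.0, -200.0], [552.0, -27.0]] [ 621.2 -105. ]
[619.08969089  92.74699807 175.18663935]
```

```bash
python3 -m jog '[[[2.9,0.8,0,0,0,0,0],[2.9,0.8,-4,0,0,0,0],[2.9,0.8,-8,0,0,0,0],[2.9,0.8,-11,0,0,0,0],[2.9,0.8,-12,0,0,0,0]]]'
```

```text
time_s: 9.05
tool_pos: [646.0, 99.9, 52.3]
orientation: [179.9, 0.4, -0.0]
wrist_force: [-0.7, 0.3, 0.1]
width: 31.9
```

```bash
python3 -m jog '[[[0.2,0.1,-2,0,0,0,0],[0.2,0.1,-2.9,0,0,0,0],[0.2,0.1,-3.1,0,0,0,0],[0.2,0.1,-3.1,0,0,0,0]]]'
```

```text
time_s: 9.45
tool_pos: [651.6, 102.4, 25.6]
orientation: [-180.0, -0.1, 0.0]
wrist_force: [-1.0, 0.1, -0.4]
width: 31.9
```

```bash
python3 -m jog '[[[0,0,-0.3,0,0,0,0],[0,0,-0.4,0,0,0,0],[0,0,-0.4,0,0,0,0]]]'; python3 -m jog '[[[0,0,0,0,0,0,56],[0,0,0,0,0,0,56],[0,0,0,0,0,0,56]]]'
python3 -m jog '[[[0,0,3,0,0,0,56],[0,0,8,0,0,0,56],[0,0,13,0,0,0,100],[-5,2,15,0,0,0,100],[-8,4,15,0,0,0,100]]]'
```

```text
time_s: 9.75
tool_pos: [651.3, 102.5, 20.9]
orientation: [-180.0, -0.0, 0.0]
wrist_force: [-1.4, -0.3, -1.0]
width: 31.7
time_s: 10.05
tool_pos: [651.3, 102.5, 20.7]
orientation: [-180.0, -0.0, 0.0]
wrist_force: [0.9, 0.2, 0.7]
width: 46.0
time_s: 10.55
tool_pos: [572.1, 142.8, 174.3]
orientation: [-179.8, -0.4, -0.1]
wrist_force: [0.2, 0.5, 0.5]
width: 65.0
```

```bash
python3 -m jog '[[[-4,0.8,-2,0,0,8,100],[-8,1.6,-4,0,0,16,100],[-12,2.4,-6,0,0,19,100],[-12,2.5,-6,0,0,19,100]]]'
python3 - <<'E'
from h import *
look('block_pine',22,name='w5.png')
E
```

```text
time_s: 10.95
tool_pos: [443.9, 164.8, 107.6]
orientation: [179.9, 0.6, 19.2]
wrist_force: [-0.1, -0.3, 0.2]
width: 85.9
TCP [443.9 164.8 107.6] [179.9   0.6  19.2] 10.95
block_pine 0.7 [309. 192.] rect [452.3 172.2] [30.4 43.9] 19.1 shift cm [0.83 0.74]
```

View pics/w5.png

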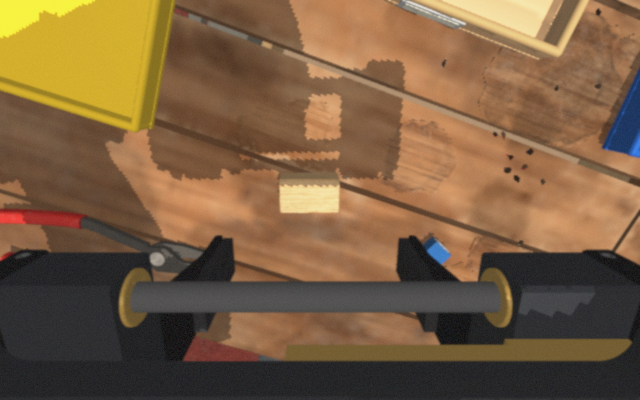

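Pine top face is centred at (310,196), aligned. The pliers tip at (215,262) is clear of the left finger, and I'll narrow the opening.

```bash
python3 -m jog '[[[0.65,0.7,-3,0,0,0,75],[0.65,0.7,-5,0,0,0,75],[0.65,0.7,-5,0,0,0,75],[0.65,0.7,-5,0,0,0,75]]]'
```

```text
time_s: 11.45
tool_pos: [459.1, 174.8, 61.1]
orientation: [-180.0, -0.1, 19.0]
wrist_force: [1.1, -0.4, 1.3]
width: 67.2
```

```bash
python3 -m jog '[[[-0.8,-0.3,-1,0,0,0,75],[-0.8,-0.3,-1,0,0,0,75],[-0.8,-0.3,-3,0,0,0,75],[-0.8,-0.3,-4.6,0,0,0,75],[-0.8,-0.3,-4.6,0,0,0,75]]]'
python3 -m jog '[[[0,0,0,0,0,0,0],[0,0,0,0,0,0,0],[0,0,0,0,0,0,0],[0,0,0,0,0,0,0],[0,0,0,0,0,0,0]]]' 15
python3 -m jog '[[[0,0,0,0,0,0,0],[0,0,2,0,0,0,0],[0,0,6,0,0,0,0],[0,0,10,0,0,0,0],[0,0,13,0,0,0,0]]]'
```

```text
time_s: 11.95
tool_pos: [449.8, 171.2, 14.2]
orientation: [180.0, 0.1, 19.0]
wrist_force: [0.7, -0.5, -0.2]
width: 65.5
time_s: 12.45
tool_pos: [450.2, 171.8, 15.3]
orientation: [-180.0, -0.1, 19.1]
wrist_force: [-0.9, -0.1, 5.1]
width: 44.0
time_s: 12.95
tool_pos: [450.0, 171.6, 146.8]
orientation: [-180.0, -0.1, 19.0]
wrist_force: [0.0, 0.5, -0.0]
width: 44.0
```

```bash
python3 -m jog '[[[5,0,0,0,0,-8,0],[10,0,0,0,0,-16,0],[15,0,0,0,0,-19,0],[19.9,-0.1,0,0,0,-19,0],[19.9,-0.1,0,0,0,-19,0]]]'
python3 -m jog '[[[0,0,-3,0,0,0,0],[0,0,-7,0,0,0,0],[0,0,-9,0,0,0,0],[0,0,-9,0,0,0,0]]]'
```

```text
time_s: 13.45
tool_pos: [653.2, 169.8, 141.6]
orientation: [179.9, -0.0, -0.1]
wrist_force: [-0.8, -0.9, -1.4]
width: 43.9
time_s: 13.85
tool_pos: [645.3, 169.1, 50.2]
orientation: [179.8, 0.5, -0.0]
wrist_force: [0.2, -0.2, -0.4]
width: 43.4
```

```bash
python3 -m jog '[[[0,0,-1.5,0,0,0,0],[0,0,-2.7,0,0,0,0],[0,0,-2.7,0,0,0,0],[0,0,-2.7,0,0,0,0],[0,0,-2.7,0,0,0,0]]]'
```

```text
time_s: 14.35
tool_pos: [649.3, 170.7, 28.5]
orientation: [-180.0, -0.1, 0.0]
wrist_force: [0.7, -0.7, 0.1]
width: 43.4
```

```bash
python3 -m jog '[[[0,0,-0.5,0,0,0,0],[0,0,-0.85,0,0,0,0],[0,0,-0.85,0,0,0,0],[0,0,-0.85,0,0,0,0]]]'; python3 -m jog '[[[0,0,0,0,0,0,68],[0,0,0,0,0,0,68],[0,0,0,0,0,0,68],[0,0,2,0,0,0,68],[0,0,7,0,0,0,68]]]'
python3 -m jog '[[[0,-4,5,0,0,0,100],[-4,-9,7,0,0,0,100],[-8,-14,8,0,0,0,100],[-12,-18,8,0,0,0,100],[-13,-20,8,0,0,0,100]]]'
python3 - <<'E'
from h import *
save('wrist','w6.png'); print(observe()['tool_pos'])
E
```

```text
time_s: 14.75
tool_pos: [648.9, 170.5, 19.2]
orientation: [-180.0, -0.0, 0.0]
wrist_force: [-0.3, 0.5, 1.8]
width: 43.9
time_s: 15.25
tool_pos: [645.2, 168.9, 84.2]
orientation: [179.7, 0.7, -0.0]
wrist_force: [-0.1, 0.1, 0.2]
width: 58.9
time_s: 15.75
tool_pos: [528.7, -15.5, 168.5]
orientation: [-180.0, -0.1, 0.1]
wrist_force: [1.1, -1.2, -0.2]
width: 85.1
[522.9886098  -19.77908393 168.41315415]
```

View pics/w6.png

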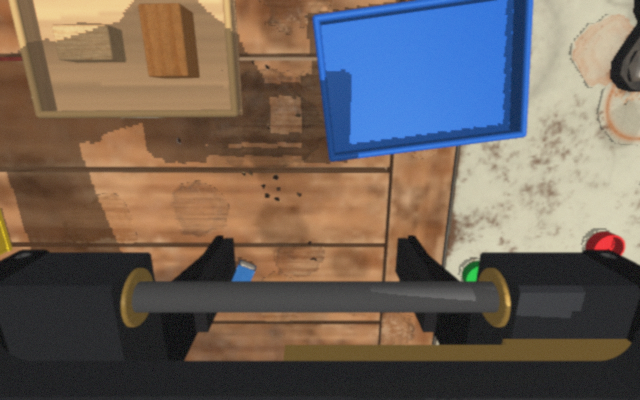

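Both blocks lie flat on the plywood tray floor at (90,42) and (167,40), apart from each other. Next is the green cap.

```bash
python3 -m jog '[[[-2.2,-4,-1,0,0,0,70],[-4.5,-8,-3,0,0,0,70],[-6.7,-12,-5,0,0,0,70],[-9,-16.6,-6,0,0,0,70],[-9,-16.6,-6,0,0,0,70]]]'
python3 -m jog '[[[0,0,0,0,0,0,70],[0,0,0,0,0,0,70]]]'
python3 - <<'E'
from h import *
look('cap_green',12,name='w7.png')
E
```

```text
time_s: 16.3
tool_pos: [435.8, -183.3, 106.1]
orientation: [-180.0, 0.3, -0.3]
wrist_force: [-0.2, -0.1, -0.3]
width: 62.1
time_s: 16.5
tool_pos: [441.1, -180.0, 108.2]
orientation: [180.0, -0.1, 0.1]
wrist_force: [0.4, 0.2, 0.4]
width: 61.1
TCP [ 441.1 -180.   108.2] [ 1.8e+02 -1.0e-01  1.0e-01] 16.5
cap_green 0.75 [324. 217.] rect [ 430.1 -185.4] [28.9 33.1] 90.0 shift cm [-1.1  -0.53]
```

View pics/w7.png

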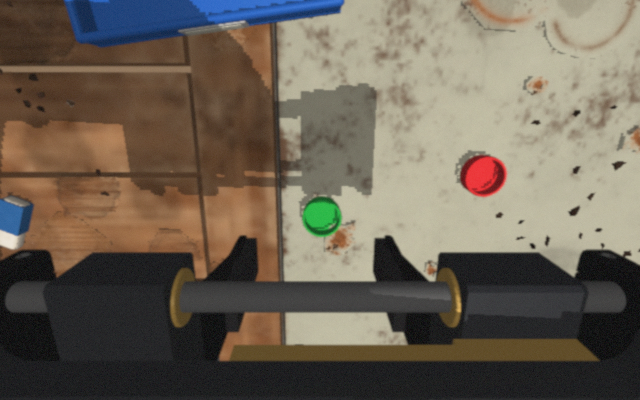

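Green cap (322,216) is between the fingers; the red one is at (483,175).

```bash
python3 -m jog '[[[-1.1,-0.55,-4,0,0,0,70],[-1.1,-0.55,-7,0,0,0,70],[-1.1,-0.55,-7,0,0,0,70],[-1.1,-0.55,-7,0,0,0,70]]]'
```

```text
time_s: 17.0
tool_pos: [430.3, -185.3, 38.2]
orientation: [180.0, -0.0, 0.2]
wrist_force: [0.7, 0.1, 0.1]
width: 61.0
```

```bash
python3 -m jog '[[[0,0,-1.5,0,0,0,70],[0,0,-2.4,0,0,0,70],[0,0,-2.4,0,0,0,70],[0,0,-2.4,0,0,0,0],[0,0,-2.4,0,0,0,0]]]' 10
python3 -m jog '[[[0,0,0,0,0,0,0],[0,0,0,0,0,0,0],[0,0,0,0,0,0,0],[0,0,0,0,0,0,0],[0,0,0,0,0,0,0]]]' 10
python3 -m jog '[[[0,0,0.5,0,0,0,0],[0,0,3,0,0,0,0],[0,0,7,0,0,0,0],[0,0,12,0,0,0,0],[0,0,15,0,0,0,0]]]'
```

```text
time_s: 17.5
tool_pos: [429.9, -185.9, 14.6]
orientation: [180.0, -0.1, 0.0]
wrist_force: [-0.5, 0.7, 0.0]
width: 51.6
time_s: 18.0
tool_pos: [429.3, -185.8, 14.0]
orientation: [180.0, -0.0, 0.0]
wrist_force: [-0.3, 0.5, 3.0]
width: 30.2
time_s: 18.5
tool_pos: [430.2, -186.2, 167.5]
orientation: [179.9, -0.3, 0.1]
wrist_force: [0.1, -0.0, -0.5]
width: 30.4
```

```bash
python3 -m jog '[[[0.6,5,0,0,0,0,0],[1.2,10,0,0,0,0,0],[1.8,15,0,0,0,0,0],[2.4,20,0,0,0,0,0],[3,24.9,0,0,0,0,0]]]'
python3 -m jog '[[[0.6,5,0,0,0,0,0],[1.2,10,0,0,0,0,0],[1.8,15,0,0,0,0,0],[2.4,20,0,0,0,0,0],[3,24.9,0,0,0,0,0]]]'
python3 -m jog '[[[0,1,0,0,0,0,0],[0,1,0,0,0,0,0],[0,1,0,0,0,0,0]]]'
python3 - <<'E'
from h import *
look('tray_yellow',24,name='w8.png')
E
```

```text
time_s: 19.0
tool_pos: [458.7, 64.2, 164.2]
orientation: [-180.0, -0.0, 0.0]
wrist_force: [2.0, 0.9, -0.0]
width: 30.0
time_s: 19.5
tool_pos: [488.6, 312.5, 163.9]
orientation: [180.0, 0.0, 0.1]
wrist_force: [0.9, 0.5, -0.8]
width: 30.4
time_s: 19.8
tool_pos: [488.4, 319.4, 163.4]
orientation: [179.9, 0.1, 0.0]
wrist_force: [0.7, -0.2, -0.1]
width: 30.4
TCP [488.4 319.4 163.4] [1.799e+02 1.000e-01 0.000e+00] 19.8
tray_yellow 0.94 [242. 155.] rect [511.8 383.9] [118.  171.7] 1.0 shift cm [2.34 6.44]
```

View pics/w8.png

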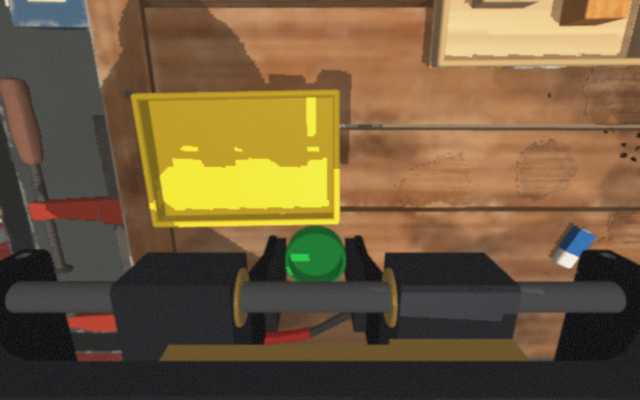

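Green cap is held at (316,255), still open side up. Yellow tray is at (242,155), centre (512,384). Green goes to the +x half, red to the -x half.

```bash
python3 -m jog '[[[3,3,0,0,0,0,0],[5,5.8,-1,0,0,0,0],[5,5.8,-5,0,0,0,0],[5,5.8,-10,0,0,0,0],[5,5.8,-11,0,0,0,0]]]'
python3 -m jog '[[[0,0,0,0,0,0,0],[0,0,0,0,0,0,0],[0,0,0,0,0,0,0]]]'
```

```text
time_s: 20.4
tool_pos: [535.9, 374.0, 47.9]
orientation: [179.5, 0.6, -0.2]
wrist_force: [-1.0, -0.7, -0.3]
width: 30.3
time_s: 20.7
tool_pos: [540.5, 379.6, 57.1]
orientation: [-179.8, -0.2, 0.0]
wrist_force: [0.4, 0.9, -0.3]
width: 30.1
```

```bash
python3 -m jog '[[[-0.1,0,-2,0,0,0,0],[-0.1,0,-3,0,0,0,0],[-0.1,0,-3,0,0,0,0],[-0.1,0,-3,0,0,0,0]]]'
```

```text
time_s: 21.1
tool_pos: [538.4, 378.9, 24.7]
orientation: [-180.0, -0.1, 0.1]
wrist_force: [0.7, -1.3, 0.9]
width: 30.5
```

```bash
python3 -m jog '[[[0,0,-0.4,0,0,0,0],[0,0,-0.6,0,0,0,0],[0,0,-0.6,0,0,0,0],[0,0,-0.6,0,0,0,0]]]'; python3 -m jog '[[[0,0,0,0,0,0,60],[0,0,0,0,0,0,60],[0,0,0,0,0,0,60],[0,0,2,0,0,0,60],[0,0,7,0,0,0,60]]]'
python3 -m jog '[[[0,0,5,0,0,0,70],[-1,-4,8,0,0,0,70],[-2,-9,8,0,0,0,70],[-3,-14,8,0,0,0,70],[-4,-19,8,0,0,0,70]]]'
python3 -m jog '[[[-0.5,-5,0,0,0,0,70],[-1,-10,0,0,0,0,70],[-1.5,-15,0,0,0,0,70],[-2,-20,0,0,0,0,70],[-2.5,-24.9,0,0,0,0,70]]]'
python3 -m jog '[[[-0.5,-5,0,0,0,0,70],[-1,-10,0,0,0,0,70],[-1.5,-15,-3,0,0,0,70],[-2,-20,-6,0,0,0,70],[-2,-24.4,-6,0,0,0,70]]]'
python3 -m jog '[[[0,0,0,0,0,0,70],[0,0,0,0,0,0,70]]]'
python3 - <<'E'
from h import *
look('cap_red',12,name='w9.png')
E
```

```text
time_s: 21.5
tool_pos: [538.2, 378.8, 18.1]
orientation: [-180.0, -0.0, 0.0]
wrist_force: [0.3, 0.7, 1.5]
width: 30.0
time_s: 22.0
tool_pos: [535.2, 376.0, 83.0]
orientation: [179.5, 0.5, -0.0]
wrist_force: [0.3, 0.4, 0.1]
width: 51.3
time_s: 22.5
tool_pos: [497.9, 190.6, 168.1]
orientation: [-180.0, -0.0, 0.1]
wrist_force: [0.7, -0.5, 0.3]
width: 60.4
time_s: 23.0
tool_pos: [473.1, -58.3, 168.1]
orientation: [-180.0, -0.0, 0.1]
wrist_force: [1.1, 0.1, -0.0]
width: 60.6
time_s: 23.5
tool_pos: [451.5, -291.6, 106.7]
orientation: [-179.9, 0.3, 0.0]
wrist_force: [1.4, 0.7, 0.7]
width: 60.8
time_s: 23.7
tool_pos: [453.3, -292.0, 108.6]
orientation: [-180.0, 0.1, -0.1]
wrist_force: [0.0, -0.5, 1.2]
width: 60.9
TCP [ 453.3 -292.   108.6] [-1.8e+02  1.0e-01 -1.0e-01] 23.7
cap_red 0.91 [339. 191.] rect [ 462.8 -308.7] [29.9 31.6] 89.8 shift cm [ 0.95 -1.67]
```

View pics/w9.png

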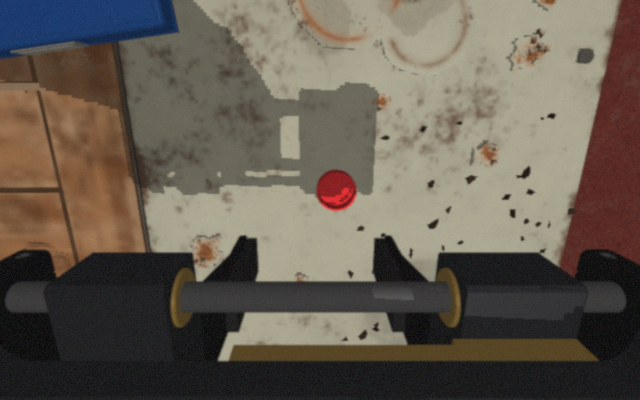

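Red cap at (337,190), 10 mm ahead and 17 mm to the right.

```bash
python3 -m jog '[[[0.95,-1.65,-4,0,0,0,70],[0.95,-1.65,-7,0,0,0,70],[0.95,-1.65,-7,0,0,0,70],[0.95,-1.65,-7,0,0,0,70]]]'
```

```text
time_s: 24.2
tool_pos: [464.1, -306.5, 39.9]
orientation: [180.0, 0.0, 0.2]
wrist_force: [0.3, -0.0, 1.0]
width: 61.0
```

```bash
python3 -m jog '[[[-0.1,-0.15,-1.5,0,0,0,70],[-0.1,-0.15,-2.5,0,0,0,70],[-0.1,-0.15,-2.55,0,0,0,70],[-0.1,-0.15,-2.55,0,0,0,0],[-0.1,-0.15,-2.55,0,0,0,0]]]' 10
python3 -m jog '[[[0,0,0,0,0,0,0],[0,0,0,0,0,0,0],[0,0,0,0,0,0,0],[0,0,0,0,0,0,0],[0,0,0,0,0,0,0]]]' 10
python3 -m jog '[[[0,0,0.5,0,0,0,0],[0,0,3,0,0,0,0],[0,0,7,0,0,0,0],[0,0,12,0,0,0,0],[0,0,15,0,0,0,0]]]'
```

```text
time_s: 24.7
tool_pos: [463.2, -309.0, 14.7]
orientation: [180.0, -0.1, 0.1]
wrist_force: [0.2, -0.4, 0.2]
width: 51.7
time_s: 25.2
tool_pos: [462.6, -309.0, 13.9]
orientation: [180.0, -0.0, 0.0]
wrist_force: [-0.2, 0.5, 2.6]
width: 29.9
time_s: 25.7
tool_pos: [463.6, -309.6, 167.7]
orientation: [179.9, -0.3, 0.1]
wrist_force: [-0.2, -0.2, 0.6]
width: 30.2
```

```bash
python3 -m jog '[[[0.2,5,0,0,0,0,0],[0.4,10,0,0,0,0,0],[0.6,15,0,0,0,0,0],[0.7,20,0,0,0,0,0],[0.8,24.9,0,0,0,0,0]]]'
python3 -m jog '[[[0.2,5,0,0,0,0,0],[0.4,10,0,0,0,0,0],[0.6,15,0,0,0,0,0],[0.7,20,0,0,0,0,0],[0.8,24.9,0,0,0,0,0]]]'
python3 -m jog '[[[0.2,5,0,0,0,0,0],[0.4,10,0,0,0,0,0],[0.6,15,0,0,0,0,0],[0.6,18.9,0,0,0,0,0],[0.6,18.9,0,0,0,0,0]]]'
python3 -m jog '[[[0,0,-4,0,0,0,0],[0,0,-8,0,0,0,0],[0,0,-10,0,0,0,0],[0,0,-10,0,0,0,0],[0,0,-10,0,0,0,0]]]'
```

```text
time_s: 26.2
tool_pos: [470.1, -58.1, 164.1]
orientation: [-180.0, -0.0, 0.0]
wrist_force: [0.8, -0.4, -0.6]
width: 29.9
time_s: 26.7
tool_pos: [478.0, 191.1, 164.1]
orientation: [-180.0, -0.0, 0.1]
wrist_force: [1.7, -0.0, 0.6]
width: 30.5
time_s: 27.2
tool_pos: [484.3, 382.6, 163.1]
orientation: [-179.9, -0.1, 0.3]
wrist_force: [-0.3, -0.1, -0.2]
width: 30.4
time_s: 27.7
tool_pos: [485.0, 377.8, 64.3]
orientation: [180.0, -0.0, 0.0]
wrist_force: [0.6, -0.5, 0.4]
width: 30.3
```

```bash
python3 -m jog '[[[0,0,-2,0,0,0,0],[0,0,-4,0,0,0,0],[0,0,-4,0,0,0,0],[0,0,-4,0,0,0,0]]]'
```

```text
time_s: 28.1
tool_pos: [485.4, 378.7, 25.5]
orientation: [-179.9, -0.1, 0.1]
wrist_force: [-0.6, 1.3, 0.6]
width: 30.0
```

```bash
python3 -m jog '[[[0,0,-0.4,0,0,0,0],[0,0,-0.65,0,0,0,0],[0,0,-0.65,0,0,0,0],[0,0,-0.65,0,0,0,0]]]'; python3 -m jog '[[[0,0,0,0,0,0,60],[0,0,0,0,0,0,60],[0,0,0,0,0,0,60],[0,0,2,0,0,0,60],[0,0,7,0,0,0,60]]]'
python3 -m jog '[[[0,0,5,0,0,0,60],[-0.5,-4,8,0,0,0,60],[-1,-9,8,0,0,0,60],[-2,-13,8,0,0,0,60],[-2,-13,8,0,0,0,60]]]'
python3 - <<'E'
from h import *
save('wrist','w10.png'); print(observe()['tool_pos'])
E
```

```text
time_s: 28.5
tool_pos: [484.9, 378.6, 18.0]
orientation: [-179.9, -0.1, 0.1]
wrist_force: [0.5, 0.2, 2.6]
width: 30.2
time_s: 29.0
tool_pos: [481.9, 375.2, 82.8]
orientation: [179.5, 0.5, -0.0]
wrist_force: [0.8, 0.2, 0.4]
width: 51.4
time_s: 29.5
tool_pos: [462.2, 243.4, 167.3]
orientation: [179.9, 0.2, -0.2]
wrist_force: [-0.2, 1.4, -1.2]
width: 52.0
[463.67143152 245.75246069 167.56940977]
```

View pics/w10.png

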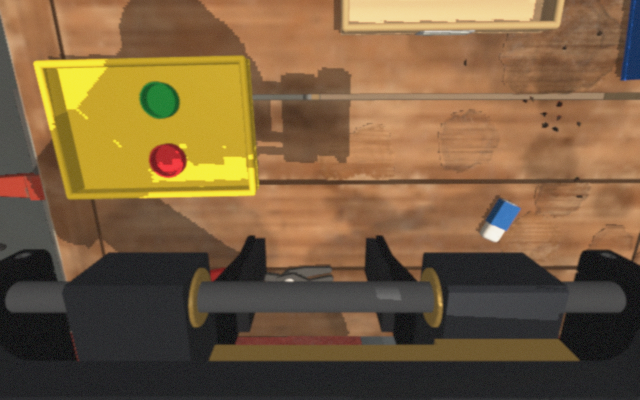

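Both caps are flat in the yellow tray, at (160,99) and (168,160). The eraser is at (499,219), next.

```bash
python3 -m jog '[[[-1,-4.8,-1,0,0,-8,60],[-2,-9.5,-2,0,0,-16,60],[-3,-14,-4,0,0,-24,60],[-3.7,-18.5,-6,0,0,-27.5,60],[-3.7,-18.5,-6,0,0,-27.5,60]]]'
python3 -m jog '[[[0,0,0,0,0,0,60],[0,0,0,0,0,0,60],[0,0,0,0,0,0,60]]]'
python3 - <<'E'
from h import *
look('eraser',11,name='w11.png')
E
```

```text
time_s: 30.05
tool_pos: [423.8, 58.9, 104.5]
orientation: [179.6, 0.3, -27.8]
wrist_force: [-0.8, -0.3, -0.1]
width: 52.2
time_s: 30.35
tool_pos: [428.6, 64.5, 107.7]
orientation: [-179.9, -0.1, -27.4]
wrist_force: [-0.6, -0.1, 0.2]
width: 52.3
TCP [428.6  64.5 107.7] [-1.799e+02 -1.000e-01 -2.740e+01] 30.35
eraser 0.82 [321. 208.] rect [423.7  61.3] [18.8 43.9] 64.6 shift cm [-0.49 -0.33]
```

View pics/w11.png

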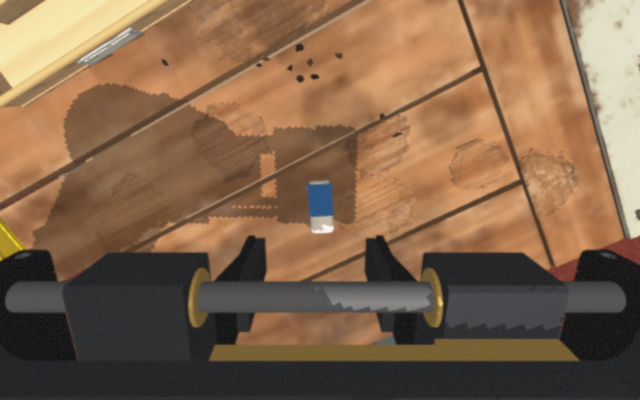

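Eraser at (321,207), in line with the jaws (2° off).

```bash
python3 -m jog '[[[-0.4,-0.3,-4,0,0,2,60],[-0.4,-0.3,-7,0,0,2,60],[-0.4,-0.3,-7,0,0,2,60],[-0.4,-0.3,-7,0,0,2,60],[-0.4,-0.3,-7,0,0,2,60]]]'
```

```text
time_s: 30.95
tool_pos: [424.9, 61.0, 38.6]
orientation: [-179.9, -0.1, -25.4]
wrist_force: [1.0, -0.5, -0.2]
width: 52.1
```

```bash
python3 -m jog '[[[-0.1,0,-1.5,0,0,0,60],[-0.1,0,-2.4,0,0,0,60],[-0.1,0,-2.45,0,0,0,60],[-0.1,0,-2.45,0,0,0,0],[-0.1,0,-2.45,0,0,0,0]]]' 10
python3 -m jog '[[[0,0,0,0,0,0,0],[0,0,0,0,0,0,0],[0,0,0,0,0,0,0],[0,0,0,0,0,0,0],[0,0,0,0,0,0,0]]]' 10
python3 -m jog '[[[0,0,0.5,0,0,0,0],[0,0,3,0,0,0,0],[0,0,7,0,0,0,0],[0,0,11,0,0,0,0],[0,0,13,0,0,0,0]]]'
```

```text
time_s: 31.45
tool_pos: [423.0, 60.3, 13.3]
orientation: [-179.9, -0.0, -25.5]
wrist_force: [-0.3, 0.6, 0.9]
width: 42.7
time_s: 31.95
tool_pos: [422.7, 60.1, 12.9]
orientation: [-180.0, -0.0, -25.5]
wrist_force: [0.3, 0.0, 1.9]
width: 18.1
time_s: 32.45
tool_pos: [423.7, 60.6, 146.2]
orientation: [-179.8, -0.2, -25.4]
wrist_force: [0.4, 0.0, -1.0]
width: 17.6
```

```bash
python3 -m jog '[[[3.5,-3,0,0,0,8,0],[7,-6,0,0,0,16,0],[10.5,-9,0,0,0,24,0],[14,-12,0,0,0,31,0],[17.5,-15,0,0,0,31,0]]]'
python3 -m jog '[[[2.2,-1.6,0,0,0,0,0],[2.2,-1.6,-4,0,0,0,0],[2.2,-1.6,-8,0,0,0,0],[2.2,-1.6,-8,0,0,0,0],[2.2,-1.6,-8,0,0,0,0]]]'
```

```text
time_s: 32.95
tool_pos: [598.4, -91.4, 142.8]
orientation: [-180.0, 0.0, 5.7]
wrist_force: [0.6, 1.1, -0.3]
width: 18.0
time_s: 33.45
tool_pos: [619.4, -106.1, 62.9]
orientation: [180.0, 0.1, 5.6]
wrist_force: [0.4, 0.3, 0.8]
width: 17.8
```

```bash
python3 -m jog '[[[0,0,-2,0,0,0,0],[0,0,-3.8,0,0,0,0],[0,0,-3.8,0,0,0,0],[0,0,-3.8,0,0,0,0]]]'
```

```text
time_s: 33.85
tool_pos: [621.0, -105.8, 27.2]
orientation: [180.0, -0.2, 5.6]
wrist_force: [0.3, -0.5, 0.1]
width: 17.9
```

```bash
python3 -m jog '[[[0,0,-0.4,0,0,0,0],[0,0,-0.6,0,0,0,0],[0,0,-0.6,0,0,0,0],[0,0,-0.6,0,0,0,0]]]'
```

```text
time_s: 34.25
tool_pos: [619.7, -106.0, 19.0]
orientation: [180.0, -0.0, 5.5]
wrist_force: [0.5, -0.6, 0.2]
width: 17.8
```

```bash
python3 -m jog '[[[0,0,-0.18,0,0,0,0],[0,0,-0.18,0,0,0,0],[0,0,-0.18,0,0,0,0]]]'; python3 -m jog '[[[0,0,0,0,0,0,50],[0,0,0,0,0,0,50],[0,0,0,0,0,0,50],[0,0,2,0,0,0,50],[0,0,7,0,0,0,50]]]'
python3 -m jog '[[[0,0,5,0,0,0,50],[-3,4,9,0,0,0,50],[-6,8,11,0,0,0,50],[-9,12,12,0,0,0,50],[-12,16,12,0,0,0,50]]]'
python3 -m jog '[[[-3,4,3,0,0,0,50],[-6,8,3,0,0,0,50],[-6,12,3,0,0,0,50],[-6,12,3,0,0,0,50],[-6,12,3,0,0,0,50]]]'
python3 - <<'E'
from h import *
save('wrist','w12.png'); im=save('scene','s2.png')
cv2.imwrite('pics/s2c.png',cv2.resize(im[100:300,140:460,::-1],(800,500),interpolation=cv2.INTER_CUBIC))
H=dict(block_beech=19,block_pine=15,cap_red=10,cap_green=10,eraser=9,pliers=6,screwdriver_black=10)
for k,z in H.items():
    for d in models.masks_of('scene',k)[:1]: print(k,round(d['confidence'],2),np.round(d['position']),ray('scene',d['position'],z)[:2].round())
E
```

```text
time_s: 34.55
tool_pos: [619.6, -105.9, 16.9]
orientation: [180.0, -0.0, 5.5]
wrist_force: [1.0, -0.3, 0.2]
width: 17.6
time_s: 35.05
tool_pos: [615.8, -105.9, 82.6]
orientation: [-179.9, 0.7, 5.5]
wrist_force: [0.3, 0.4, 0.3]
width: 42.0
time_s: 35.55
tool_pos: [509.8, 41.2, 207.7]
orientation: [-179.9, -0.2, 5.5]
wrist_force: [0.7, 0.9, -0.2]
width: 43.7
time_s: 36.05
tool_pos: [449.5, 160.8, 235.8]
orientation: [-180.0, 0.0, 5.7]
wrist_force: [0.4, -0.7, -0.2]
width: 43.3
block_beech 0.79 [328. 180.] [652. 104.]
block_pine 0.65 [316. 170.] [658. 169.]
cap_red 0.38 [231. 159.] [485. 374.]
eraser 0.64 [368. 227.] [ 617. -103.]
pliers 0.64 [202. 187.] [356. 287.]
screwdriver_black 0.73 [384. 182.] [784.  16.]
```

View pics/s2c.png

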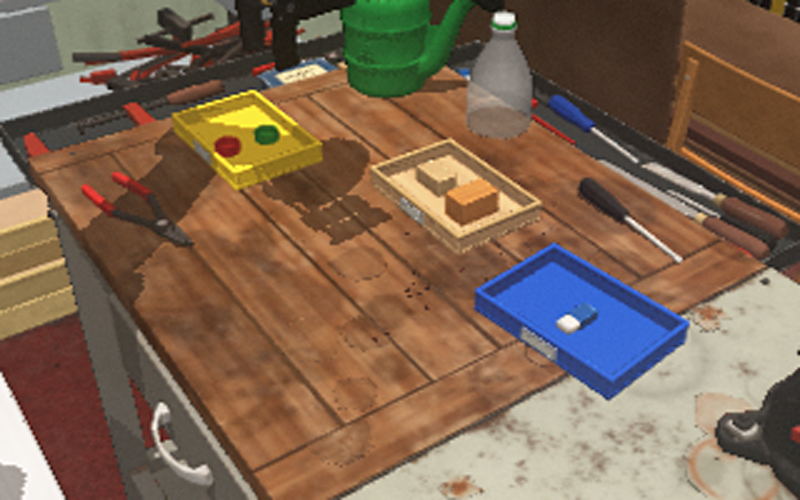

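View pics/w12.png

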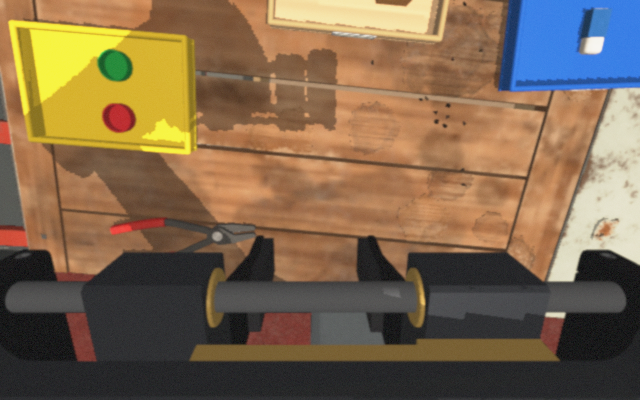

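All five pieces lie in the right trays (crop: caps (228,147) and (266,134), pine (437,175), beech (471,201), eraser (577,319)). The pliers and screwdriver are in place and the arm is clear.

```bash
python3 -c "
from plant import manip,observe
print(manip.job_done()); print(observe()['time_s'],observe()['wrist_force'])"
```

```text
the job is handed in; nothing more can be done
None
the job is handed in; nothing more can be done
```

All five leftovers are in their trays, and I handed the job in at about 36.5 s of the 112 s. The beech and pine offcuts are in the plywood tray, the red and green caps in the yellow tray, and the eraser in the blue tray.

- **Final check:** the last scene and wrist pictures show every piece on its tray floor, the same way up, not touching each other or a rim. The arm was clear of everything.
- **Pliers and screwdriver:** I never touched them. The network's final positions differed from the first ones by about 22 mm, mostly along each tool's length. That is similar to the spread between cameras at the start, and in the pictures neither had moved.
- **What went wrong:** my first grasp of the beech block failed because I lifted before the fingers had closed. The block stayed where it was and the second try held.
- **Check that disagreed:** the network did not report the green cap in the final scene picture, but it is plainly visible in both final pictures.

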